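# Uncouple a blow-off nozzle for soaking

### The arm

A 7-joint arm with a two-finger parallel gripper is mounted at the origin on the work surface. World frame = base frame: x ahead of the robot, y to its left, z up, the work surface at z = 0. Lengths are in m, angles in rad, forces in N, time in s.
With the tool pointing down it reaches from about 0.4 to 0.9 m from the base axis. Payload 5.6 kg.
Tool frame: the origin (TCP) lies at the very end of the fingers, on their centre line; the grasp point (between the pads) lies 19 mm behind it (env.pinch_z is the z of the grasp point in the tool frame, in m); z points along the fingers, y is the line along which they close (so a half turn about z gives the same grasp; the last joint's range is limited). The gripper opens to 92 mm and grips with 3 to 60 N. Pads are 20 mm wide; open, the fingers measure 128 mm over their backs; the gripper's body (75 mm by 189 mm) begins 69 mm behind the grasp point.
Start: joints at [-1.244, 0.468, -0.012, 1.603, 0.006, 1.071, -0.056], TCP at [0.235, 0.606, 0.215] pointing down, gripper open.
Joint ranges: [-2.53, 2.53], [-0.31, 2.02], [-1.57, 1.55], [0.28, 2.44], [-1.29, 4.43], [0.15, 1.84], [-2.92, 2.92]. Speed limits (rad/s): [2.57, 2.57, 3.14, 3.14, 3.14, 3.14, 3.14].

### API

Orientations are given as a unit quaternion [w, x, y, z].
In Python, from cell import env, optics gives the robot as it stands.
- The arm moves only by the shell command python3 -m crank 'ROWS' [FORCE]. ROWS is a JSON object of lists of equal length, an entry for each row: "offset": the shift along the world's x, y, z in m, a list of three; "delta_rot": the turn, a rotation vector about the world's x, y, z in degrees, a list of three; "jaw": the closure in counts, from 0 (fully open) to 255 (shut). A call has 1 to 8 rows; each row shifts and turns the commanded pose from where the row before left it; what a row does not reach is not made up. A row lasts 1/10 s, in which the tool goes at most 50 mm and 8.59 degrees, less where a joint would pass 70% of its speed; a pose out of reach is approached as far as the arm can. A call with a gripper value outside its range is refused whole. The fingers move at their own pace and stop on an object; FORCE is the grip in N (left out, the last holds). Time passes only in rows, so rows that do not move let the fingers close. It gives the time, the measured TCP pose, the force, the opening and the grip force at its end, in the units of the state.
- env.observe(): the state, without advancing time (a new reading comes with each control period).
- optics.grab_frame(name): name is "side" or "top" or "wrist"; returns the picture (384x512x3 uint8, blue, green, red); there is no depth.
- optics.calibration(name): a dict with "fx", "fy", "cx", "cy" (pixels), "world_to_cam" (4x4, takes a point from world to camera coordinates). Camera axes: x right, y down, z forward; pixel columns grow to the right and rows downward; lengths in m; the calibration is good to about 2 mm. A picture is of the moment at which its call begins: read the wrist's pose just before it. calibration takes no time and is no camera call; for the wrist camera it gives the pose at the moment of the call.
- env.hand_in(): hands the job in; it is judged then, once.
The state is a dict: "clock": time; "joint_pos": joint angles; "dq": joint speeds; "effort": joint torques, N m; "position": TCP position; "tool_rot": TCP orientation; "ft_force": force on the tool from outside, world axes, zero at the start; "moment": the same for the moment, N m; "grip_width": opening from 0.0 (shut) to 1.0 (fully open); "grasp_force": force on a finger pad.
Only numpy, scipy, OpenCV 4.12 (cv2) and the standard library are available. Lean on these libraries where they do the work, as an engineer would, in place of code of your own. Each camera call takes 0.05 s, during which the arm holds its last target. There are 200 camera calls.

### The job

The blow-off nozzle on the glaze bench's air manifold is clogged. First shut the air valve by swinging its handle a full quarter turn to its stop, then push in the release collar of the coupling that holds the nozzle, draw the nozzle out, and set it down in the white soaking tub (any way round, without dropping it in). Leave the blanking plug in the other coupling and leave the bowl, jar and brush where they are.

Things in the scene. Friction and masses are not known exactly. Their poses are not given: they have to be found in the camera images.
- manifold: Air manifold bolted to the bench: base plate 165 x 320 x 8 mm, two identical couplings whose collars stand at its x = -40 mm, y = +100 mm (left) and -100 mm (right). Origin at bench level near the plate's middle; its -x side faces the robot. Both couplings lean 30 degrees from vertical to its +y: their outward axis is (0, 0.5, 0.866) in its frame. Nothing on it is higher than 150 mm. Fixed.
- collar_left_face (a point): Centre of the outer face of the left coupling's release collar: aluminium flange, 68 mm outside, 34 mm bore, 7 mm thick, square to the axis, 102 mm above the bench. It pushes in along the axis, at most 10 mm, against a spring (4 N at first, 9 N fully in) and springs back. Over 5 mm in, the hidden jaws free the tube; otherwise they hold it by its bead and no pull gets it out.
- collar_right_face (a point): The same on the right coupling. On both: once the tube has risen 3 mm with the jaws open it stays free, so the collar may come back with it. Two fingertips can press the flange on both sides of the tube, close on the tube there while still pressing, then draw straight out along the axis.
- nozzle: Aluminium blow-off nozzle, 94 mm long, about 110 g, the one with a tapered tip: 24 mm tube, 30 mm bead on its lowest 16 mm, cone to 12 mm on the last 10 mm. Origin at the centre of its inner (lower) end, z along the tube to the tip. Starts in the left or right coupling, inner end 52 mm below the collar's face, so 42 mm stick out (32 mm straight). Bore 1 mm wider than the bead all round.
- nozzle_mid (a point): Point on the nozzle's axis, 47 mm from its inner end (mid-length).
- blank: Blanking plug in the other coupling: same tube and bead, but only 70 mm long, with a flat 32 mm cap, so that 18 mm stick out of its collar. Origin and axis as for the nozzle. To be left in.
- valve (a joint): Angle of the air valve's handle: 0 = open (handle points to the manifold's -x, towards the robot), 1.571 = shut, at its stop (handle points to the manifold's -y, to the right). Seen from above it shuts counter-clockwise about the stem. It starts between 0 and 0.3, turns with about 0.1 N m of friction and stays where it is left.
- valve_stem (a point): On the vertical axis of the valve handle, mid-height of the bar (96 mm above the bench), 60 mm behind the manifold's origin (its +x).
- valve_tip (a point): Outer end of the valve handle, 100 mm from the stem: a level dark steel bar 16 mm wide and 18 mm tall (87 to 105 mm above the bench). The pipes below it top out at 49 mm; near the stem the brass valve body reaches 85 mm.
- tub: White plastic soaking tub, open at the top: about 136 mm across the rim, tapering a little, 70 mm tall, 4 mm wall, inner floor about 5 mm above the bench. Origin at the centre of its underside. Stands to the left or the right of the manifold.
- bowl: Bystander: terracotta bowl, 140 mm across and 55 mm tall, on the side opposite the tub.
- jar: Bystander: lidded jar, 68 mm across and 95 mm tall, behind and to the left of the manifold.
- brush: Bystander: brush 170 mm long lying on the bench in front of the manifold.
Not all that is in view belongs to the job. Leave any green or yellow look-alike of the nozzle alone.

How it is judged:
By the outcome, as a careful person would: the job done as asked, in the order asked, and still so for the second after the job is handed in, with the robot touching nothing.
It also fails if it takes over 58 s, if anything falls off the work surface, if the arm or the gripper's body presses on something with over 40 N, if the wrist force passes 120 N, or if a joint passes its speed limit or range.

## Working session

There is one attempt and no reset: what is moved stays moved. The work goes in short steps, Python scripts to look and compute and a shell command to move; the robot and the scene stay as the last step left them, time stands still between calls to the robot, and variables do not carry over. Pictures are saved under pics/ and viewed, at most 10 in all, crops included, and the job is handed in when it is done.

```bash
ls; mkdir -p pics
python3 - <<'E'
from cell import env, optics
import cv2,numpy as np
s=env.observe();print({k:np.round(v,3).tolist() for k,v in s.items()},env.pinch_z)
a=optics.grab_frame("side");b=optics.grab_frame("top")
cv2.imwrite("pics/side0.png",a);cv2.imwrite("pics/top0.png",b)
for n in("side","top"):
  c=optics.calibration(n);print(n,c["fx"],c["cx"],c["cy"],np.round(c["world_to_cam"],3).tolist())
E
```

```text
pics
{'clock': 0.0, 'joint_pos': [-1.244, 0.468, -0.012, 1.604, 0.006, 1.071, -0.056], 'dq': [0.001, 0.002, -0.0, -0.001, 0.001, -0.002, -0.0], 'effort': [-0.001, -52.057, -0.013, -24.375, -0.057, 0.017, 0.0], 'position': [0.235, 0.605, 0.214], 'tool_rot': [-0.0, 0.184, 0.983, -0.001], 'ft_force': [0.292, -0.369, 0.354], 'moment': [0.004, 0.027, -0.034], 'grasp_force': 0.0, 'grip_width': 0.999} -0.0187
side 381.9973874589577 259.91915540019943 188.63872164851108 [[0.927, -0.375, -0.014, -0.482], [-0.283, -0.676, -0.681, 0.192], [0.246, 0.635, -0.733, 0.87], [0.0, 0.0, 0.0, 1.0]]
top 442.5667438969178 262.1097392709179 187.34157088680263 [[-0.024, -1.0, 0.013, -0.007], [-0.982, 0.021, -0.186, 0.51], [0.185, -0.017, -0.983, 1.009], [0.0, 0.0, 0.0, 1.0]]
```

View pics/side0.png

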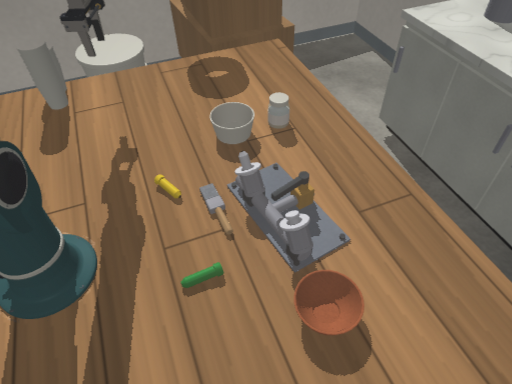

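View pics/top0.png

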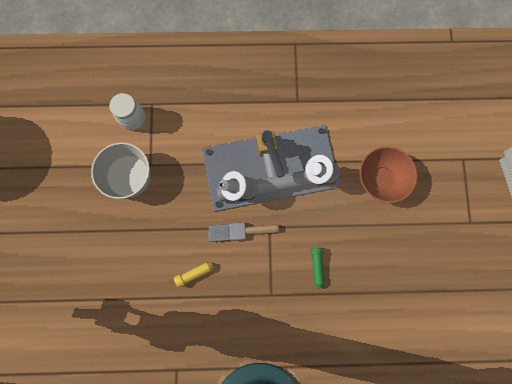

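The side view shows the manifold, with the tall pale item in the left coupling at about (243,160) and the other coupling at (293,220). The tub is at (232,122), the bowl at (330,300) and the jar at (279,110). The top view shows collars at (232,186) and (318,169), the valve stem near (267,138), the tub at (121,171), and yellow and green decoys at (194,275) and (318,267). I'll enlarge the manifold to identify the nozzle and take the features.

Run:
```python
import cv2,numpy as np
a=cv2.imread("pics/side0.png")[140:275,220:355];b=cv2.imread("pics/top0.png")[120:215,195:345]
a=cv2.resize(a,(400,400),interpolation=3);b=cv2.resize(b,(400*150//95*1,400),interpolation=3)
b=cv2.resize(b,(400,253)); 
t=cv2.resize(cv2.imread("pics/top0.png")[120:215,195:345],(800,507),interpolation=2)
cv2.imwrite("pics/topc.png",t);cv2.imwrite("pics/sidec.png",cv2.resize(cv2.imread("pics/side0.png")[145:270,220:355],(648,600),interpolation=2))
```

```text
(no output)
```

View pics/topc.png

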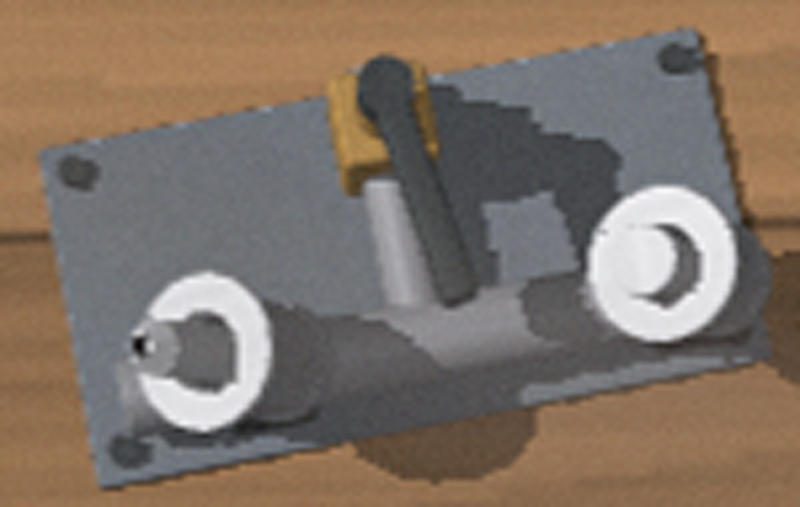

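View pics/sidec.png

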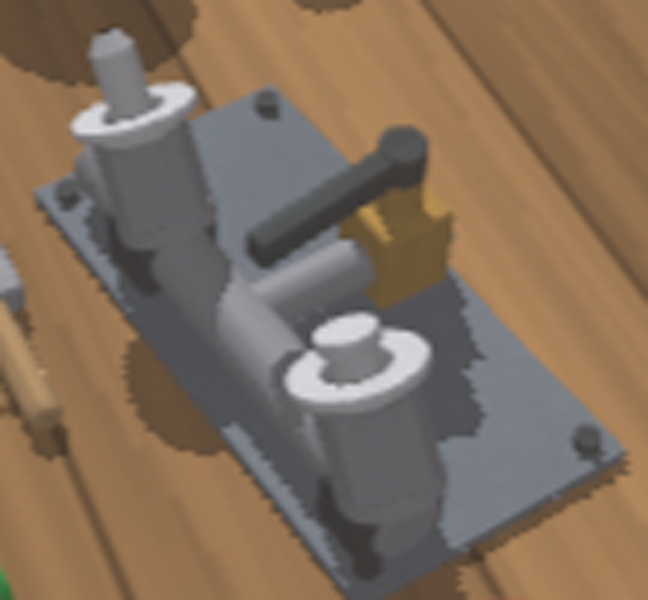

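Candidates: the left coupling's item (top view (222,185), side view (243,155)) is long and narrow with a tapered, holed tip, so it is the nozzle. The right coupling's item (318,168) is short with a flat cap, so it is the blank. The yellow and green look-alikes lie loose on the bench.

```bash
cat > h.py <<'E'
from cell import env, optics
import cv2,numpy as np
from scipy.spatial.transform import Rotation as R
from scipy.optimize import least_squares
def proj(c,P):
    q=np.asarray(P)@c["world_to_cam"][:3,:3].T+c["world_to_cam"][:3,3]
    return np.c_[c["fx"]*q[:,0]/q[:,2]+c["cx"],c["fy"]*q[:,1]/q[:,2]+c["cy"]]
def ray(c,uv,z):
    M=np.linalg.inv(c["world_to_cam"]);d=M[:3,:3]@[(uv[0]-c["cx"])/c["fx"],(uv[1]-c["cy"])/c["fy"],1];o=M[:3,3]
    return o+d*(z-o[2])/d[2]
def tool():
    s=env.observe();q=s["tool_rot"];return np.array(s["position"]),R.from_quat([q[1],q[2],q[3],q[0]])
E
python3 - <<'E'
from h import *
T=optics.calibration("top");S=optics.calibration("side")
for k in("world_to_cam",):
    T[k]=np.array(T[k]);S[k]=np.array(S[k])
tc=lambda x,y:(195+x*150/800-.4,120+y*95/507-.4)
sc=lambda x,y:(220+x/4.8-.4,145+y/4.8-.4)
obs=[(T,tc(207,352),(-.04,.1,.102)),(T,tc(664,264),(-.04,-.1,.102)),(T,tc(386,87),(.06,0,.105)),
(S,sc(134,110),(-.04,.1,.102)),(S,sc(358,365),(-.04,-.1,.102)),(S,sc(403,145),(.06,0,.105))]
for c,uv,m in obs: print(np.round(ray(c,uv,m[2]),4))
def f(p):
    r=R.from_euler("z",p[2])
    return np.concatenate([proj(c,[r.apply(m)+[p[0],p[1],0]])[0]-uv for c,uv,m in obs])
o=least_squares(f,[.5,0,.2]);print("manifold",o.x,np.degrees(o.x[2]),np.round(o.fun,1))
tip=ray(T,tc(458,290),.105);st=np.array([o.x[0],o.x[1],0])+R.from_euler("z",o.x[2]).apply((.06,0,0))
d=tip-st;print("tip",tip,"stem",st,"len",np.hypot(*d[:2]),"valve",(np.arctan2(d[1],d[0])-o.x[2]-np.pi+np.pi)%(2*np.pi)-np.pi)
# nozzle tip check
r=R.from_euler("z",o.x[2]);ax=r.apply((0,.5,.866));cf=r.apply((-.04,.1,.102))+[o.x[0],o.x[1],0]
print("collar",cf,"axis",ax,"toolz",-ax,"tip px",proj(T,[cf+.042*ax]),proj(S,[cf+.042*ax]),"obs",tc(145,346),sc(112,36))
# tub
img=cv2.imread("pics/top0.png");hsv=cv2.cvtColor(img,cv2.COLOR_BGR2HSV)
m=((hsv[...,1]<60)&(hsv[...,2]>80)).astype(np.uint8);m[:, :70]=0;m[:,180:]=0;m[:135]=0;m[220:]=0
cs=max(cv2.findContours(m,0,2)[0],key=cv2.contourArea);e=cv2.fitEllipse(cv2.convexHull(cs));print("tub",e,ray(T,e[0],.07))
s=env.observe();print(s["tool_rot"])
p,Rt=tool();print(Rt.as_matrix().round(3))
print(np.round(optics.calibration("wrist")["world_to_cam"],3).tolist())
E
```

```text
[0.5051 0.0473 0.102 ]
[ 0.5393 -0.1488  0.102 ]
[ 0.6196 -0.0316  0.105 ]
[0.5073 0.0466 0.102 ]
[ 0.5422 -0.1491  0.102 ]
[ 0.6226 -0.0328  0.105 ]
manifold [ 0.56255007 -0.04359499  0.17832892] 10.217494569644872 [-0.2 -0.2  0.1 -0.7  0.6 -0.8 -0.9 -0.1 -0.5  0.2 -0.3  0.1]
tip [ 0.5291015  -0.05994633  0.105     ] stem [ 0.62159856 -0.03295188  0.        ] len 0.09635563000439834 valve 0.10562600145079948
collar [0.50544589 0.04772375 0.102     ] axis [-0.08869262  0.49207075  0.866     ] toolz [ 0.08869262 -0.49207075 -0.866     ] tip px [[222.91428335 184.1092417 ]] [[241.6694158  151.73921771]] obs (221.7875, 184.43234714003944) (242.93333333333334, 152.1)
tub ((120.6264419555664, 170.84840393066406), (56.3675422668457, 59.83061981201172), 88.55265808105469) [0.55204454 0.31256356 0.07      ]
[-1.07079182e-04  1.83852847e-01  9.82953459e-01 -7.84574390e-04]
[[-0.932  0.361 -0.   ]
 [ 0.361  0.932 -0.002]
 [-0.    -0.002 -1.   ]]
[[0.361, 0.933, -0.001, -0.65], [0.902, -0.348, 0.253, -0.029], [0.236, -0.093, -0.967, 0.389], [0.0, 0.0, 0.0, 1.0]]
```

```bash
python3 -m crank '{"offset":[[0.0195,-0.0393,0],[0.0195,-0.0393,0],[0.0195,-0.0393,0],[0.0195,-0.0393,0],[0.0195,-0.0393,0],[0.0195,-0.0393,0],[0.0195,-0.0393,0],[0.0195,-0.0393,0]],"delta_rot":[[0,0,-7.3],[0,0,-7.3],[0,0,-7.3],[0,0,-7.3],[0,0,-7.3],[0,0,-7.3],[0,0,-7.3],[0,0,-7.3]],"jaw":[255,255,255,255,255,255,255,255]}' 20
python3 -m crank '{"offset":[[0.0195,-0.0393,0],[0.0195,-0.0393,0],[0.0195,-0.0393,0],[0.0195,-0.0393,0],[0.0195,-0.0393,0],[0.0195,-0.0393,0],[0.0195,-0.0393,0],[0.0195,-0.0393,0]],"delta_rot":[[0,0,0],[0,0,0],[0,0,0],[0,0,0],[0,0,0],[0,0,0],[0,0,0],[0,0,0]],"jaw":[255,255,255,255,255,255,255,255]}' 20
python3 - <<'E'
from h import *
p,Rt=tool();print(p.round(4),Rt.as_matrix().round(3).tolist(),env.observe()["joint_pos"])
o=np.array([.5625,-.0436]);r=R.from_euler("z",.1783).as_matrix()[:2,:2]
L=None
for t in np.linspace(.1,1.571,9):
    u=np.array([-np.cos(t),-np.sin(t)]);d=np.array([np.sin(t),-np.cos(t)])
    h=.018*abs(d[0])+.010*abs(d[1]);c=o+r@(np.array([.06,0])+.07*u-(.008+h)*d)
    print(round(t,2),c.round(4),(c-(L if L is not None else p[:2])).round(4));L=c
E
```

```text
clock: 0.9
position: [0.3913, 0.2898, 0.2145]
tool_rot: [-0.0, 0.642, 0.767, -0.0]
ft_force: [1.0, 1.0, 0.3]
grip_width: 0.326
grasp_force: 0.0
clock: 1.7
position: [0.5473, -0.0243, 0.2144]
tool_rot: [-0.0, 0.64, 0.768, -0.0]
ft_force: [1.2, 0.4, -0.4]
grip_width: 0.005
grasp_force: 0.0
[ 0.5473 -0.0243  0.2144] [[-0.181, 0.983, -0.0], [0.983, 0.181, 0.0], [0.0, -0.0, -1.0]] [-0.43638861  0.31096499  0.51274223  1.88280165 -0.18025292  0.99351122
  0.33670594]
0.1 [ 0.5488 -0.0332] [ 0.0015 -0.0089]
0.28 [ 0.5488 -0.0439] [-0.     -0.0107]
0.47 [ 0.5506 -0.0551] [ 0.0018 -0.0112]
0.65 [ 0.5545 -0.0665] [ 0.0039 -0.0114]
0.84 [ 0.5607 -0.0775] [ 0.0062 -0.0111]
1.02 [ 0.5694 -0.0877] [ 0.0087 -0.0102]
1.2 [ 0.5805 -0.0964] [ 0.0111 -0.0086]
1.39 [ 0.5936 -0.1028] [ 0.0132 -0.0064]
1.57 [ 0.6084 -0.1065] [ 0.0147 -0.0037]
```

```bash
python3 -m crank '{"offset":[[0,0,-0.04],[0,0,-0.04],[0,0,-0.03],[0,0,-0.013],[0,0,0]],"delta_rot":[[0,0,0],[0,0,0],[0,0,0],[0,0,0],[0,0,0]],"jaw":[255,255,255,255,255]}'
python3 -m crank '{"offset":[[0.0015,-0.009,0],[0,-0.0107,0],[0.0018,-0.0112,0],[0.0039,-0.0114,0],[0.0062,-0.0111,0],[0,0,0]],"delta_rot":[[0,0,0],[0,0,0],[0,0,0],[0,0,0],[0,0,0],[0,0,0]],"jaw":[255,255,255,255,255,255]}'
```

```text
clock: 2.2
position: [0.5457, -0.0228, 0.09]
tool_rot: [-0.001, 0.64, 0.768, -0.001]
ft_force: [0.3, -0.2, 0.1]
grip_width: 0.007
grasp_force: 0.0
clock: 2.8
position: [0.5613, -0.0791, 0.092]
tool_rot: [0.001, 0.641, 0.767, -0.0]
ft_force: [0.1, -0.6, 0.5]
grip_width: 0.001
grasp_force: 0.0
```

```bash
python3 -m crank '{"offset":[[0.0087,-0.0102,-0.001],[0.0111,-0.0086,0],[0.0132,-0.0064,0],[0.0100,-0.0030,0],[0.004,0,0],[0.002,0,0],[0,0,0]],"delta_rot":[[0,0,0],[0,0,0],[0,0,0],[0,0,0],[0,0,0],[0,0,0],[0,0,0]],"jaw":[255,255,255,255,255,255,255]}'
python3 -m crank '{"offset":[[0.003,0.0005,0],[0.003,0.0005,0],[0,0,0]],"delta_rot":[[0,0,0],[0,0,0],[0,0,0]],"jaw":[255,255,255]}'
```

```text
clock: 3.5
position: [0.6094, -0.1046, 0.0905]
tool_rot: [0.0, 0.64, 0.768, -0.0]
ft_force: [0.0, -1.5, -0.3]
grip_width: 0.005
grasp_force: 0.1
clock: 3.8
position: [0.6136, -0.1038, 0.0905]
tool_rot: [-0.002, 0.64, 0.768, -0.001]
ft_force: [-5.4, -1.7, 3.3]
grip_width: 0.004
grasp_force: 3.2
```

```bash
python3 -m crank '{"offset":[[0.003,0.0005,0],[0.003,0.0005,0],[0,0,0]],"delta_rot":[[0,0,0],[0,0,0],[0,0,0]],"jaw":[255,255,255]}'
```

```text
clock: 4.1
position: [0.6141, -0.1037, 0.0903]
tool_rot: [-0.006, 0.641, 0.768, -0.004]
ft_force: [-20.7, -1.8, 14.7]
grip_width: 0.005
grasp_force: 11.1
```

The force rose to 20 N with no further travel, so the handle is at its stop. I'll back off, rise, and check from above.

```bash
python3 -m crank '{"offset":[[-0.02,-0.002,0],[0,0,0.04],[0,0,0.045],[-0.04,0.02,0.045],[-0.045,0.02,0],[-0.04,0.02,0]],"delta_rot":[[0,0,0],[0,0,0],[0,0,0],[0,0,0],[0,0,0],[0,0,0]],"jaw":[255,255,255,200,200,200]}'
python3 - <<'E'
from h import *
b=optics.grab_frame("top");cv2.imwrite("pics/top1.png",b)
o=np.array([.5625,-.0436,0]);r=R.from_euler("z",.1783)
T=optics.calibration("top")
print("expected stem, shut tip px",proj(T,r.apply([(.06,0,.105),(.06,-.1,.105)])+o))
print([x.round(4).tolist() for x in (tool()[0],tool()[1].as_matrix())])
cv2.imwrite("pics/top1c.png",cv2.resize(b[100:230,180:350],(680,520),interpolation=2))
# desired pose for the coupling
ax=r.apply((0,.5,.866));cf=r.apply((-.04,.1,.102))+o
Y=r.apply((1,0,0));Z=-ax;X=np.cross(Y,Z);D=R.from_matrix(np.c_[X,Y,Z])
p,Rt=tool();print("rotvec",np.degrees((D*Rt.inv()).as_rotvec()).round(2),"pre(70mm)",(cf+.07*ax).round(4),"delta",(cf+.07*ax-p).round(4))
E
```

```text
clock: 4.7
position: [0.4844, -0.0477, 0.2123]
tool_rot: [0.001, 0.64, 0.768, 0.002]
ft_force: [-0.2, 1.7, 0.6]
grip_width: 0.208
grasp_force: 0.0
expected stem, shut tip px [[267.5378191  135.07342242]
 [309.72558302 126.9289658 ]]
[[0.4768, -0.0443, 0.2104], [[-0.1832, 0.9831, -0.0058], [0.9831, 0.1832, 0.005], [0.006, -0.0048, -1.0]]]
rotvec [-29.8   -5.73  -0.26] pre(70mm) [0.4992 0.0822 0.1626] delta [ 0.0224  0.1265 -0.0477]
```

View pics/top1c.png

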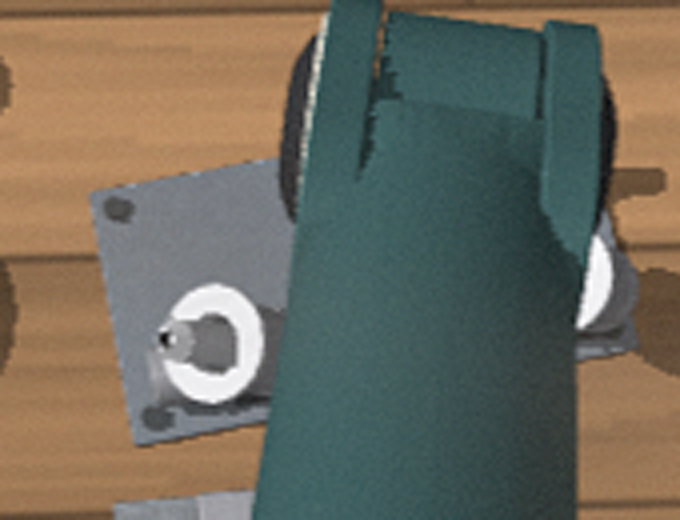

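The gripper's arm hides the valve here, so I'll check it after moving. The collar and nozzle are unchanged at crop (215,343). Next I'll go to the pre-grasp pose on the coupling axis.

```bash
python3 -m crank '{"offset":[[0.0045,0.0253,0],[0.0045,0.0253,0],[0.0045,0.0253,0],[0.0045,0.0253,0],[0.0045,0.0253,0],[0,0,-0.047],[0,0,0],[0,0,0]],"delta_rot":[[-6,-1.15,0],[-6,-1.15,0],[-6,-1.15,0],[-6,-1.15,0],[-6,-1.15,0],[0,0,0],[0,0,0],[0,0,0]],"jaw":[158,158,158,158,158,158,158,158]}'
python3 - <<'E'
from h import *
p,Rt=tool();C=optics.calibration("wrist")
a=optics.grab_frame("side");w=optics.grab_frame("wrist")
o=np.array([.5625,-.0436,0]);r=R.from_euler("z",.1783)
ax=r.apply((0,.5,.866));cf=r.apply((-.04,.1,.102))+o
Y=r.apply((1,0,0));Z=-ax;X=np.cross(Y,Z);D=R.from_matrix(np.c_[X,Y,Z])
print("rotvec",np.degrees((D*Rt.inv()).as_rotvec()).round(2),"delta",(cf+.07*ax-p).round(4), "w",env.observe()["grip_width"])
print("wrist px: collar,tip,tcp",proj(C,[cf,cf+.042*ax,p]).round(1).tolist())
S=optics.calibration("side");print("side shut stem,tip",proj(S,r.apply([(.06,0,.105),(.06,-.1,.105)])+o).round(0).tolist())
cv2.imwrite("pics/mix1.png",np.hstack([cv2.resize(a[140:275,220:355],(360,360)),cv2.resize(w,(440,330))[np.r_[0:330,[329]*30]]]))
cv2.imwrite("pics/w1.png",w)
E
```

```text
clock: 5.55
position: [0.5073, 0.077, 0.1645]
tool_rot: [0.204, 0.618, 0.741, -0.168]
ft_force: [0.6, 0.9, 1.9]
grip_width: 0.378
grasp_force: 0.0
rotvec [ 0.59  0.26 -0.19] delta [-0.0081  0.0052 -0.0019] w 0.3819295950251973
wrist px: collar,tip,tcp [[245.5, 191.7], [243.9, 207.8], [253.7, 231.4]]
side shut stem,tip [[303.0, 175.0], [330.0, 201.0]]
```

View pics/mix1.png

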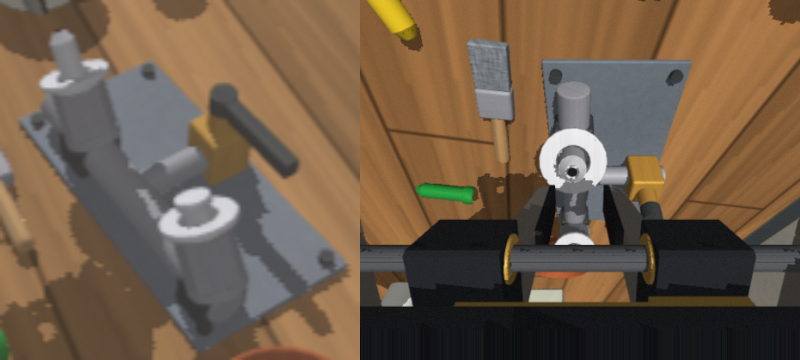

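The side view shows the handle tip at crop (290,168), which is full-frame (329,203). The predicted shut position is (330,201), so the valve is shut. The wrist view shows the collar at about (248,186) and the nozzle tip hole at (247,200), a few pixels off my prediction, so I'll refine it.

Run:
```python
from h import *
p,Rt=tool();C=optics.calibration("wrist");w=optics.grab_frame("wrist");cv2.imwrite("pics/w2.png",w)
print(C["fx"],p.round(4))
o=np.array([.5625,-.0436,0]);r=R.from_euler("z",.1783);ax=r.apply((0,.5,.866));cf=r.apply((-.04,.1,.102))+o
hsv=cv2.cvtColor(w,cv2.COLOR_BGR2HSV);m=((hsv[...,1]<40)&(hsv[...,2]>185)).astype(np.uint8);m[:130]=0;m[240:]=0;m[:,:190]=0;m[:,310:]=0
cs=max(cv2.findContours(m,0,2)[0],key=cv2.contourArea);h=cv2.convexHull(cs);e=cv2.fitEllipse(h);print("ell",e,cv2.boundingRect(h))
# predicted outline of outer rim
u=r.apply((1,0,0));v=np.cross(ax,u);t=np.linspace(0,2*np.pi,60)[:,None]
rim=proj(C,cf+.034*(np.cos(t)*u+np.sin(t)*v)).astype(np.float32);pe=cv2.fitEllipse(rim);print("pred",pe)
print("collar from wrist",ray(C,np.array(e[0])-np.array(pe[0])+proj(C,[cf])[0],.102),"from model",cf)
# same for the top & side views
for n,f,box in(("top","top0",(205,165,255,210)),("side","side0",(230,150,270,185))):
    I=cv2.imread(f"pics/{f}.png");K=optics.calibration(n);H=cv2.cvtColor(I,cv2.COLOR_BGR2HSV)
    m=((H[...,1]<40)&(H[...,2]>185)).astype(np.uint8);k=np.zeros_like(m);k[box[1]:box[3],box[0]:box[2]]=1;m&=k
    cs=max(cv2.findContours(m,0,2)[0],key=cv2.contourArea);e=cv2.fitEllipse(cv2.convexHull(cs))
    pe=cv2.fitEllipse(proj(K,cf+.034*(np.cos(t)*u+np.sin(t)*v)).astype(np.float32))
    print(n,np.round(e[0],1),np.round(e[1],1),"pred",np.round(pe[0],1),np.round(pe[1],1),ray(K,np.array(e[0])-np.array(pe[0])+proj(K,[cf])[0],.102).round(4))
c=cv2.resize(w[130:290,160:350],(760,600*160*760//(190*600)//1),interpolation=2) if 0 else cv2.resize(w[140:290,160:350],(760,600),interpolation=2)
cv2.imwrite("pics/w2c.png",c);print(proj(C,[p,p+Rt.apply((0,.0175,0)),p-Rt.apply((0,.0175,0))]).round(1).tolist())
```

```text
289.51629213867506 [0.5084 0.0768 0.1659]
ell ((256.46258544921875, 188.51365661621094), (73.68485260009766, 101.96039581298828), 102.7105941772461) (208, 149, 102, 70)
pred ((244.01219177246094, 189.004638671875), (76.80857849121094, 79.7237548828125), 96.3330307006836)
collar from wrist [0.5157591  0.05016646 0.102     ] from model [0.50539846 0.04772039 0.102     ]
top [232.7 185.4] [24.5 29. ] pred [233.4 185.5] [25.4 30. ] [0.5055 0.0494 0.102 ]
side [247.3 167.3] [ 6.9 26.1] pred [246.7 167.6] [ 7.8 27.4] [0.5073 0.0482 0.102 ]
[[253.7, 231.4], [281.5, 231.4], [225.9, 231.3]]
```

View pics/w2c.png

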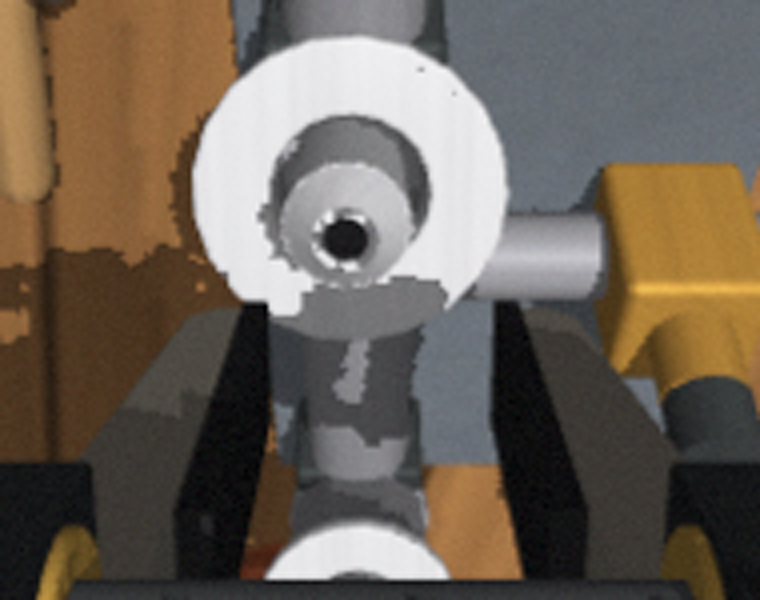

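Reading the crop by eye, the collar circle is centred at full-frame (247.5,187) and the finger midline is at u≈255. Combined with the top and side fits, that puts the collar at about (0.507, 0.0488, 0.102). I'll correct onto its axis.

```bash
cat >> h.py <<'E'
r=R.from_euler("z",.1783);ax=r.apply((0,.5,.866));cf=np.array([.507,.0488,.102])
Y=r.apply((1,0,0));D=R.from_matrix(np.c_[np.cross(Y,-ax),Y,-ax])
def err():
    p,Rt=tool();d=p-cf;h=d@ax
    print("height above face",round(h*1e3,1),"lateral to fix",((h*ax-d)*1e3).round(1),"rot to fix",np.degrees((D*Rt.inv()).as_rotvec()).round(2))
E
python3 -m crank '{"offset":[[-0.0076,0.0064,-0.0033],[0,0,0],[0,0,0]],"delta_rot":[[0.6,0.26,-0.2],[0,0,0],[0,0,0]],"jaw":[158,158,158]}'
python3 -c "
from h import *
err();print(ax.round(4))"
```

```text
clock: 6.0
position: [0.4998, 0.0844, 0.1613]
tool_rot: [0.198, 0.62, 0.741, -0.164]
ft_force: [0.2, -0.6, 0.1]
grip_width: 0.38
grasp_force: 0.0
height above face 69.5 lateral to fix [ 1.  -1.4  0.9] rot to fix [-0.17  0.1  -0.04]
[-0.0887  0.4921  0.866 ]
```

```bash
python3 -m crank '{"offset":[[0.0025,-0.0125,-0.0215],[0.0022,-0.0123,-0.0217],[0.0006,-0.0035,-0.006],[0,0,0],[0,0,0]],"delta_rot":[[0,0,0],[0,0,0],[0,0,0],[0,0,0],[0,0,0]],"jaw":[158,158,158,158,158]}'
python3 - <<'E'
from h import *
err()
w=optics.grab_frame("wrist");cv2.imwrite("pics/w3.png",cv2.resize(w[140:290,160:350],(760,600),interpolation=2));err()
E
```

```text
clock: 6.5
position: [0.5056, 0.0566, 0.1122]
tool_rot: [0.199, 0.619, 0.742, -0.164]
ft_force: [-0.1, -0.4, 0.5]
grip_width: 0.379
grasp_force: 0.0
height above face 12.8 lateral to fix [ 0.3 -1.5  0.9] rot to fix [-0.14  0.11 -0.07]
height above face 13.0 lateral to fix [ 0.1 -1.7  1. ] rot to fix [-0.16  0.13 -0.1 ]
```

View pics/w3.png

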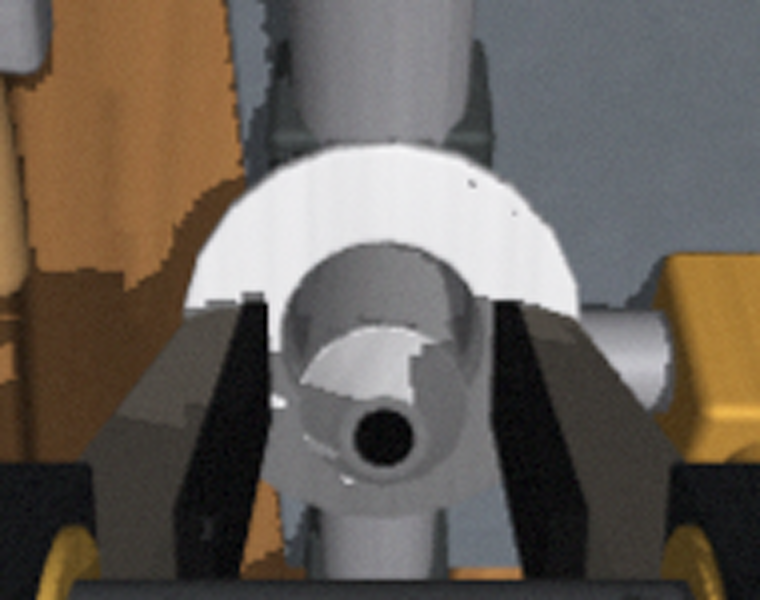

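Centred: the nozzle hole is at crop u=384 and the finger midline at 380. I'll narrow the jaws and press the collar.

```bash
python3 -m crank '{"offset":[[0.0006,-0.0042,-0.0045],[0.0005,-0.0030,-0.0052],[0.0003,-0.0015,-0.0026],[0,0,0]],"delta_rot":[[0,0,0],[0,0,0],[0,0,0],[0,0,0]],"jaw":[168,168,168,168]}' 30
python3 -c "
from h import *
err();print(np.array(env.observe()['ft_force'])@ax)"
python3 -m crank '{"offset":[[0.0002,-0.0012,-0.0022],[0.0002,-0.0012,-0.0022],[0.0001,-0.001,-0.0017],[0,0,0]],"delta_rot":[[0,0,0],[0,0,0],[0,0,0],[0,0,0]],"jaw":[168,168,168,168]}'
python3 -c "
from h import *
err();print(np.array(env.observe()['ft_force'])@ax)"
```

```text
clock: 6.95
position: [0.507, 0.0476, 0.0994]
tool_rot: [0.199, 0.619, 0.742, -0.165]
ft_force: [-0.1, 3.2, 4.4]
grip_width: 0.34
grasp_force: 2.5
height above face -2.9 lateral to fix [ 0.3 -0.2  0.2] rot to fix [-0.12  0.1  -0.08]
5.412081039192648
clock: 7.35
position: [0.5075, 0.0447, 0.0942]
tool_rot: [0.199, 0.619, 0.742, -0.165]
ft_force: [-2.9, 5.1, 11.8]
grip_width: 0.343
grasp_force: 6.9
height above face -8.8 lateral to fix [ 0.3 -0.3  0.2] rot to fix [-0.11  0.1  -0.09]
12.987075713880914
```

The axial force is 13 N at about 9 mm in, so the collar is fully pressed. I'll close on the tube.

```bash
python3 -m crank '{"offset":[[0,0,0],[0,0,0],[0,0,0],[0,0,0]],"delta_rot":[[0,0,0],[0,0,0],[0,0,0],[0,0,0]],"jaw":[255,255,255,255]}' 35
python3 -c "
from h import *
err();print(np.array(env.observe()['ft_force'])@ax)"
```

```text
clock: 7.75
position: [0.5064, 0.0447, 0.094]
tool_rot: [0.198, 0.619, 0.741, -0.165]
ft_force: [-5.0, 5.3, 14.1]
grip_width: 0.255
grasp_force: 37.2
height above face -8.8 lateral to fix [ 1.4 -0.3  0.3] rot to fix [-0.1   0.01 -0.04]
15.24452627770925
```

```bash
python3 -m crank '{"offset":[[-0.0003,0.0017,0.003],[-0.0004,0.0022,0.0039],[-0.0005,0.0030,0.0052],[-0.0005,0.0030,0.0052],[0,0,0]],"delta_rot":[[0,0,0],[0,0,0],[0,0,0],[0,0,0],[0,0,0]],"jaw":[255,255,255,255,255]}'
python3 -c "
from h import *
err();print(np.array(env.observe()['ft_force'])@ax)"
```

```text
clock: 8.25
position: [0.5057, 0.0544, 0.1115]
tool_rot: [0.199, 0.619, 0.741, -0.165]
ft_force: [-0.1, 1.9, 5.4]
grip_width: 0.253
grasp_force: 34.9
height above face 11.1 lateral to fix [ 0.4 -0.1  0.1] rot to fix [-0.11  0.1  -0.07]
5.597341316047038
```

```bash
python3 -m crank '{"offset":[[-0.0009,0.0049,0.0087],[-0.0009,0.0049,0.0087],[-0.0009,0.0049,0.0087],[-0.0009,0.0049,0.0087],[-0.0009,0.0049,0.0087],[-0.0009,0.0049,0.0087],[0,0,0]],"delta_rot":[[0,0,0],[0,0,0],[0,0,0],[0,0,0],[0,0,0],[0,0,0],[0,0,0]],"jaw":[255,255,255,255,255,255,255]}'
python3 - <<'E'
from h import *
err();print(np.array(env.observe()['ft_force'])@ax)
a=optics.grab_frame("side");w=optics.grab_frame("wrist")
cv2.imwrite("pics/mix2.png",np.hstack([cv2.resize(a[60:240,180:330],(300,360),interpolation=2),cv2.resize(w,(480,360))]))
E
```

```text
clock: 8.95
position: [0.5004, 0.0845, 0.1638]
tool_rot: [0.199, 0.619, 0.742, -0.164]
ft_force: [-0.0, -0.8, -1.8]
grip_width: 0.252
grasp_force: 34.8
height above face 71.6 lateral to fix [ 0.2 -0.5  0.3] rot to fix [-0.2   0.16 -0.13]
-1.9763738840853022
```

View pics/mix2.png

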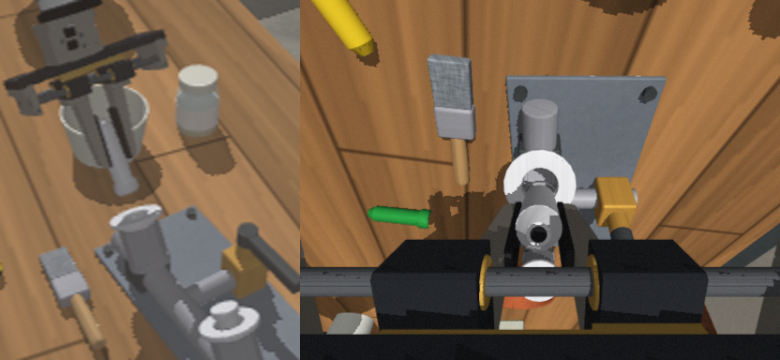

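The nozzle is drawn out, with its bead clear of the collar at side crop (122,185) and held between the fingers. The coupling at (140,235) is empty. I'll carry it upright to above the tub.

```bash
python3 -m crank '{"offset":[[0,0.01,0.03],[0.0086,0.036,0],[0.0086,0.036,0],[0.0086,0.036,0],[0.0086,0.036,0],[0.0086,0.036,0],[0.0086,0.036,0],[0,0,0]],"delta_rot":[[0,0,0],[5,0.95,0],[5,0.95,0],[5,0.95,0],[5,0.95,0],[5,0.95,0],[5,0.95,0],[0,0,0]],"jaw":[255,255,255,255,255,255,255,255]}'
python3 - <<'E'
from h import *
a=optics.grab_frame("top")
p,Rt=tool();z=Rt.apply((0,0,1));print(p.round(4),z.round(3),env.observe()["grip_width"])
print("rot to vertical",np.degrees(np.cross(z,(0,0,-1))).round(2),"delta",(np.array([.552,.3126,.2])-p).round(4))
# tub in side view: rim ellipse centre from the first picture
S=optics.calibration("side");I=cv2.imread("pics/side0.png");H=cv2.cvtColor(I,cv2.COLOR_BGR2HSV)
m=((H[...,1]<60)&(H[...,2]>80)).astype(np.uint8);k=np.zeros_like(m);k[95:145,205:258]=1;m&=k
c=max(cv2.findContours(m,0,2)[0],key=cv2.contourArea);x,y,w,h=cv2.boundingRect(c)
t=np.linspace(0,2*np.pi,90)[:,None];Q=proj(S,np.array([.552,.3126,.07])+.068*np.hstack([np.cos(t),np.sin(t),0*t]))
print("tub side bbox",x,y,w,h,"pred rim",Q.min(0).round(1),Q.max(0).round(1))
E
```

```text
clock: 9.85
position: [0.5523, 0.3105, 0.1919]
tool_rot: [-0.006, 0.641, 0.768, 0.003]
ft_force: [-1.1, -0.5, -2.1]
grip_width: 0.253
grasp_force: 34.9
[0.5516 0.3086 0.1916] [-0.006  0.008 -1.   ] 0.2558100195190764
rot to vertical [-0.48 -0.36 -0.  ] delta [0.0004 0.004  0.0084]
tub side bbox 210 102 45 42 pred rim [208.  101.7] [253.1 128.8]
```

```bash
python3 -m crank '{"offset":[[0.001,0.004,-0.03],[0,0,-0.04],[0,0,-0.035],[0,0,-0.02],[0,0,-0.008],[0,0,0],[0,0,0]],"delta_rot":[[-0.5,-0.3,0],[0,0,0],[0,0,0],[0,0,0],[0,0,0],[0,0,0],[0,0,0]],"jaw":[255,255,255,255,255,255,255]}'
python3 -m crank '{"offset":[[0,0,-0.0025],[0,0,-0.0025],[0,0,-0.0025],[0,0,0]],"delta_rot":[[0,0,0],[0,0,0],[0,0,0],[0,0,0]],"jaw":[255,255,255,255]}'
```

```text
clock: 10.6
position: [0.5531, 0.3131, 0.0607]
tool_rot: [0.0, 0.641, 0.768, 0.001]
ft_force: [0.7, 0.4, -1.3]
grip_width: 0.255
grasp_force: 34.9
clock: 11.0
position: [0.5523, 0.3132, 0.0521]
tool_rot: [-0.0, 0.641, 0.768, 0.0]
ft_force: [0.1, -0.3, -0.8]
grip_width: 0.254
grasp_force: 34.9
```

```bash
python3 -m crank '{"offset":[[0,0,-0.002],[0,0,-0.001],[0,0,0]],"delta_rot":[[0,0,0],[0,0,0],[0,0,0]],"jaw":[255,255,255]}'
python3 -m crank '{"offset":[[0,0,-0.001],[0,0,-0.001],[0,0,0]],"delta_rot":[[0,0,0],[0,0,0],[0,0,0]],"jaw":[255,255,255]}'
```

```text
clock: 11.3
position: [0.5523, 0.3131, 0.0489]
tool_rot: [-0.0, 0.641, 0.768, 0.0]
ft_force: [0.8, -0.8, -2.8]
grip_width: 0.251
grasp_force: 34.9
clock: 11.6
position: [0.5526, 0.3132, 0.0474]
tool_rot: [-0.0, 0.641, 0.768, 0.001]
ft_force: [-0.1, -0.2, 0.8]
grip_width: 0.253
grasp_force: 34.9
```

```bash
python3 -m crank '{"offset":[[0,0,-0.001],[0,0,-0.001],[0,0,0],[0,0,0]],"delta_rot":[[0,0,0],[0,0,0],[0,0,0],[0,0,0]],"jaw":[255,255,255,255]}'
python3 -c "
from h import *
print([np.round(env.observe()[k],2).tolist() for k in('ft_force','position')])"
```

```text
clock: 12.0
position: [0.5528, 0.3134, 0.047]
tool_rot: [-0.001, 0.641, 0.768, 0.001]
ft_force: [-3.7, -1.1, 11.4]
grip_width: 0.253
grasp_force: 35.0
[[-3.72, -1.11, 11.41], [0.55, 0.31, 0.05]]
```

It's on the floor of the tub, with 11 N of contact. I'll ease off, then open.

```bash
python3 -m crank '{"offset":[[0,0,0.001],[0,0,0.0002],[0,0,0],[0,0,0],[0,0,0],[0,0,0],[0,0,0]],"delta_rot":[[0,0,0],[0,0,0],[0,0,0],[0,0,0],[0,0,0],[0,0,0],[0,0,0]],"jaw":[255,255,185,165,145,145,145]}' 5
python3 -m crank '{"offset":[[0,0,0.01],[0,0,0.03],[0,0,0.045],[0,0,0.045],[-0.04,-0.03,0],[-0.04,-0.03,0],[-0.04,-0.03,0],[0,0,0]],"delta_rot":[[0,0,0],[0,0,0],[0,0,0],[0,0,0],[0,0,0],[0,0,0],[0,0,0],[0,0,0]],"jaw":[145,145,145,145,145,145,145,145]}'
python3 - <<'E'
from h import *
a=optics.grab_frame("side");b=optics.grab_frame("top")
cv2.imwrite("pics/end.png",np.hstack([cv2.resize(a[60:260,180:370],(380,400),interpolation=2),cv2.resize(b[60:260,70:280],(420,400),interpolation=2)]))
E
```

```text
clock: 12.7
position: [0.5524, 0.3132, 0.0462]
tool_rot: [-0.0, 0.641, 0.768, 0.0]
ft_force: [0.2, 0.2, -1.1]
grip_width: 0.429
grasp_force: 0.0
clock: 13.5
position: [0.4263, 0.2186, 0.1758]
tool_rot: [-0.002, 0.642, 0.767, -0.002]
ft_force: [1.8, 0.1, -0.0]
grip_width: 0.436
grasp_force: 0.0
```

View pics/end.png

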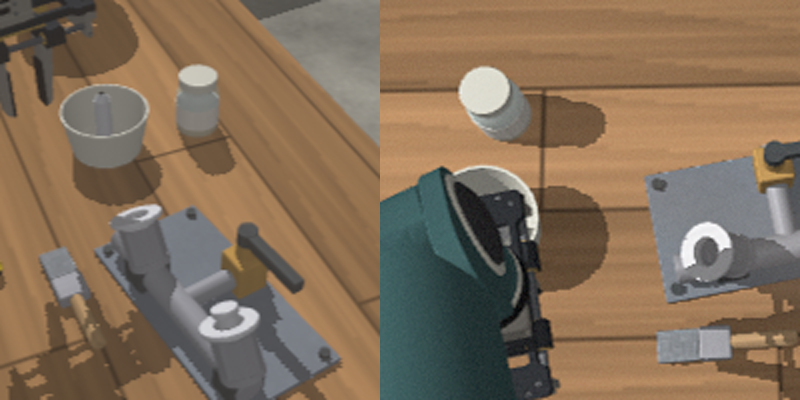

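The nozzle stands upright in the tub at side crop (102,110). The handle is at its shut stop, with its tip at (297,285). The blank is still in its coupling at (225,312), and the jar and brush haven't moved. The gripper is clear, so I'll hand in.

```bash
python3 -c "
from cell import env
print(env.hand_in())"
```

```text
the job is handed in; nothing more can be done
None
```

The air valve is shut to its stop, the nozzle is out of the left coupling and standing upright in the white tub, the blanking plug is still in place, and the job was handed in at about 13.6 s; I kept clear of the bowl but didn't check it in the last picture.

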